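# Roll the chromatography column into its saddles

## Task

Lay the steel chromatography column in the two notched saddles of its stand so that it sits level. First slide the movable saddle along its guide bars until its notch is in line with the middle of the column's neck on that side, leaving the column on its ramp; then roll the column slowly up the ramp and over its edge, pushing it rather than lifting it, so that both necks come to rest in the notches. Leave the bottle, the tip box and the beaker where they stand.

Things in the scene. Friction and masses are not known exactly. Their poses are not given: they have to be found in the camera images.
- stand: Fixed column stand: grey base plate 220 (x) x 370 (y) x 12 mm high. Origin on the bench under the plate, 10 mm nearer the robot than its middle; +x is the way the column must roll (away from the robot), y runs along the column, z up. Seen from x = 0: notches at x = +30 mm, crest at +9 mm, waiting column at -35 mm.
- column: Loose steel column, 0.4 to 0.85 kg, 300 mm long plus an 8 mm nub on each end. Origin at its middle on its axis; its own y is the axis (it spins about y as it rolls). Body 40 mm in diameter, 200 mm long; at each end a neck 24 mm in diameter, 30 mm long, then a black cap 34 mm in diameter, 20 mm long. It waits against the ramp stops, axis 88 mm above the bench, up to 4 mm off centre along y.
- neck_left (a point): Middle of the column's neck at the stand's +y end, on the axis. It moves with the column.
- neck_right (a point): Middle of the column's neck at the stand's -y end, on the axis.
- sliding_saddle (a joint): Travel of the white movable saddle along the stand's +y, in m: 0 at the inner end (notch at stand y = +10 mm), 0.145 at the outer end. It starts at 0 to 0.06, inside of the column's neck, and must go outwards (+y); the right place is well short of the outer end. It stays where it is left: about 2.5 N of friction, no spring.
- sliding_notch (a point): On the movable saddle: where the neck's axis lies when seated in the V-notch, 80 mm above the bench. Saddle 12 mm thick along y, so the neck has 9 mm to spare either way. 90 degree V, near lip 76 mm and far lip 85 mm above the bench; the lips block the column's thick body and caps. Axes parallel to the stand's.
- tab_top (a point): Middle of the top of the movable saddle's push tab, 120 mm above the bench: an upright plate 30 mm (stand x) x 12 mm (stand y), free for 80 mm down from its top. It stands 55 mm beyond the notch in stand +x, at the same y, and moves with the saddle.
- crest (a point): Midway between the two aluminium ramp rails, level with their top edge (70 mm above the bench) where they end towards the notches. Rails 12 mm wide, at stand y = -80 and +80 mm, rising 3 degrees towards +x, 70 mm long, upright stops 78 mm high at their low end. Between the rails only the base plate. Once the column's axis is past the crest it drops by itself about 10 mm into the notches.
- fixed_notch (a point): On the fixed white saddle at stand y = -115 mm: where the neck's axis lies when seated in its V-notch, 80 mm above the bench; same V and thickness as the movable one.
- bottle: Bystander: glass bottle with blue cap, 70 mm in diameter, 150 mm tall; origin under its foot.
- tip_box: Bystander: blue pipette-tip box with clear lid, 87 x 122 x 65 mm high; origin under its middle.
- beaker: Bystander: open white beaker, 72 mm in diameter, 85 mm tall; origin under its foot.

How it is judged:
By the outcome, as a careful person would: the job done as asked, in the order asked, and still so for the second after the job is handed in, with the robot touching nothing.
It also fails if it takes over 48 s, if anything falls off the work surface, if the arm or the gripper's body presses on something with over 40 N, if the wrist force passes 120 N, or if a joint passes its speed limit or range.

## Robot

A 6-joint arm with a two-finger parallel gripper is mounted at the origin on the work surface. World frame = base frame: x ahead of the robot, y to its left, z up, the work surface at z = 0. Lengths are in mm, angles in rad, forces in N, time in s.
With the tool pointing down it reaches from about 350 to 975 mm from the base axis. Payload 4.9 kg.
Tool frame: the origin (TCP) lies at the very end of the fingers, on their centre line; the grasp point (between the pads) lies manip.hold_point_z behind it (manip.hold_point_z is the distance from the TCP to the grasp point, in mm); z points along the fingers, y is the direction in which the jaws open and shut (so a half turn about z gives the same grasp; the last joint's range is limited). The gripper opens to 85 mm and grips with 20 to 120 N. Pads are 22 mm wide; open, the fingers measure 114 mm over their backs; the gripper's body (76 mm by 85 mm) begins 54 mm behind the grasp point. The pads swing forward as they close: fully open they stand 13 mm farther back than shut.
Start: joints at [-1.321, 0.053, 1.613, -0, 1.476, -0.119], TCP at [225.304, -582.958, 231.304] pointing down, gripper open.
Joint ranges: [-3.01, 3.01], [-1.01, 2.22], [0.06, 2.58], [-1.02, 4.17], [0.09, 2.62], [-3.14, 3.14]. Speed limits (rad/s): [2.57, 2.57, 3.14, 3.14, 3.14, 3.14].

## Interface

Orientations are given as a unit quaternion [w, x, y, z].
In Python, from rig import manip gives the robot as it stands.
- The arm moves only by the tool send_rows, never from a script. Its argument "moves" is a list of rows, each an object of numbers: "dx", "dy", "dz": the shift along the tool's x, y, z in mm; "roll": the turn about the tool's z in degrees. A call has exactly 8 rows; each row is the pose to reach, as a shift and turn from the pose commanded when the call began, along the tool's axes at that moment; what a row does not reach only later rows make up. A row lasts 1/8 s, in which the tool goes at most 62.5 mm and 10.7 degrees, less where a joint would pass 70% of its speed; a pose out of reach is approached as far as the arm can. A call with a gripper value outside its range is refused whole. "jaw" is the finger opening in mm, from 0 to 85.4, set as the call begins (left out, the last holds). The fingers move at their own pace and stop on an object; "newtons" is the grip in N (left out, the last holds). Time passes only in rows, so rows that repeat a pose let the fingers close, or fill a call up. It gives the time, the measured TCP pose, the force and the opening at its end, in the units of the state.
- manip.get_obs(): the state, without advancing time (a new reading comes with each control period).
- manip.capture(name): name is "scene" or "top" or "wrist"; returns the picture (420x560x3 uint8, red, green, blue); there is no depth.
- manip.camera_model(name): a dict with "vertical_fov" (degrees; the focal length in pixels is half the picture's height over the tangent of half this angle, whatever the lens; pixels are square), "cx", "cy" (the principal point, pixels), "extrinsics" (4x4, takes a point from camera to world coordinates). Camera axes: x right, y down, z forward; pixel columns grow to the right and rows downward; lengths in mm; the calibration is good to about 2 mm. A picture is of the moment at which its call begins: read the wrist's pose just before it. camera_model takes no time and is no camera call; for the wrist camera it gives the pose at the moment of the call.
- manip.sign_off(): hands the job in, once; it reports no verdict.
The state is a dict: "time": time; "joint_positions": joint angles; "qd": joint speeds; "joint_efforts": joint torques, N m; "eef_pos": TCP position; "ee_rot": TCP orientation; "contact_force": force on the tool from outside, world axes, zero at the start; "torque": the same for the moment, N m; "grip_width": opening from 0.0 (shut) to 1.0 (fully open).
Only numpy, scipy, OpenCV 4.12 (cv2) and the standard library are available. Lean on these libraries where they do the work, as an engineer would, in place of code of your own. Each camera call takes 0.05 s, during which the arm holds its last target. There are 200 camera calls.

## Working session

There is one attempt and no reset: what is moved stays moved. The work goes in short steps, Python scripts to look and compute and a tool call to move; the robot and the scene stay as the last step left them, time stands still between calls to the robot, and variables do not carry over. Pictures are saved under pics/ and viewed, about 8 in all and at most 12, crops included, and the job is handed in when it is done.

Besides the shell and the picture viewer there is one more tool, called after "Emit:" by a JSON object that holds its "fn" and its "kwargs". send_rows: Moves the arm, as the interface text tells. Its arguments: {"type":"object","properties":{"moves":{"type":"array"},"jaw":{"type":"number"},"newtons":{"type":"number"}},"required":["moves"]}

```bash
mkdir -p pics; ls; python3 - <<'E'
from rig import manip
import cv2, numpy as np
o=manip.get_obs(); print(o['time'],o['eef_pos'],o['ee_rot'],o['contact_force'],o['grip_width'],manip.hold_point_z)
for n in('scene','top'):
    im=manip.capture(n); cv2.imwrite(f'pics/{n}0.png',im[:,:,::-1]); m=manip.camera_model(n); print(n,m['vertical_fov'],m['cx'],m['cy'],np.round(m['extrinsics'],3).tolist())
    np.save(f'{n}0.npy',im)
E
```

```text
pics
0.0 [ 225.15346107 -582.37602265  230.08121587] [-1.01113781e-03  9.83048331e-01  1.83343805e-01 -7.26194116e-05] [ 0.84319859 -0.99485202  0.78649634] 1.0028828304640276 18.700000000000003
scene 50.47016810679508 291.3877937192894 208.80884927570654 [[0.407, 0.62, -0.671, 1375.367], [0.913, -0.291, 0.286, -301.376], [-0.018, -0.729, -0.685, 857.943], [0.0, 0.0, 0.0, 1.0]]
top 54.22610972690107 279.8194206271852 212.99175838721467 [[0.012, -0.991, 0.135, 520.935], [-1.0, -0.012, 0.001, 32.958], [0.001, -0.135, -0.991, 981.491], [0.0, 0.0, 0.0, 1.0]]
```

View pics/top0.png

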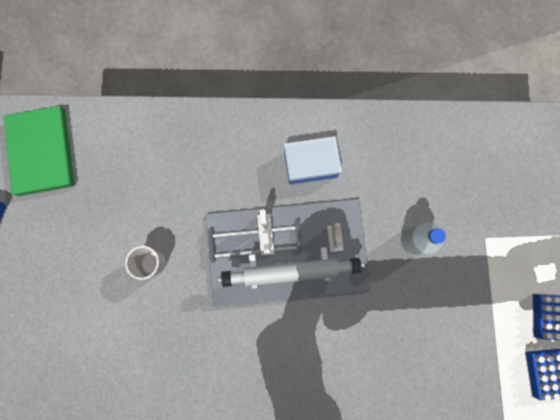

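View pics/scene0.png

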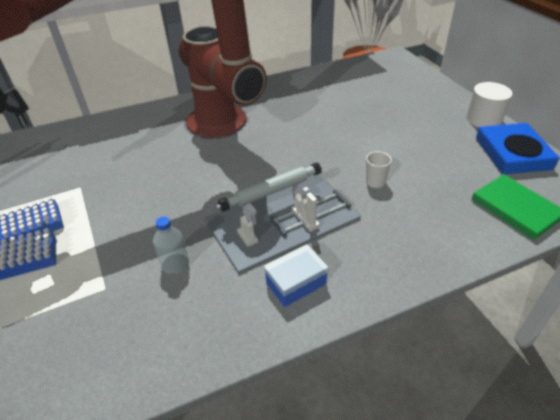

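The top view shows the stand plate with corners near (207,213), (360,199), (368,291) and (213,305). The column caps are near (226,279) and (356,266), and the movable saddle is at about (265,232). The tip box lies beyond the stand, the bottle at its -y end and the beaker at its +y end. I'll zoom in and do the first ray casts.

```bash
cat > h.py <<'E'
import numpy as np, cv2
from rig import manip
def ray(m,u,v):
    f=210/np.tan(np.radians(m['vertical_fov'])/2); E=np.array(m['extrinsics'])
    d=E[:3,:3]@np.array([(u-m['cx'])/f,(v-m['cy'])/f,1.]); return E[:3,3],d
def onz(m,u,v,z):
    p,d=ray(m,u,v); return p+d*(z-p[2])/d[2]
def proj(m,P):
    f=210/np.tan(np.radians(m['vertical_fov'])/2); E=np.array(m['extrinsics'])
    c=E[:3,:3].T@(np.asarray(P,float)-E[:3,3]); return f*c[:2]/c[2]+[m['cx'],m['cy']]
E
python3 - <<'E'
from h import *
m=manip.camera_model('top'); im=np.load('top0.npy')
for p in [(207,213),(360,199),(368,291),(213,305)]: print('plate',onz(m,*p,12).round(1))
for p in [(226,279),(356,266)]: print('cap',onz(m,*p,88).round(1))
print('saddle',onz(m,265,212,120).round(1)); print('bottle',onz(m,437,237,150).round(1),'box',onz(m,313,160,65).round(1),'beaker',onz(m,143,257,85).round(1))
c=im[190:312,195:380]; cv2.imwrite('pics/top_crop.png',cv2.resize(c,None,fx=4.3,fy=4.3,interpolation=cv2.INTER_CUBIC)[:,:,::-1])
E
```

```text
plate [651.1 207.4  12. ]
plate [ 689.5 -158.    12. ]
plate [ 472.8 -173.6   12. ]
plate [436.5 185.7  12. ]
cap [498.2 147.7  88. ]
cap [ 529.4 -132.4   88. ]
saddle [640.3  65.1 120. ]
bottle [ 589.2 -286.1  150. ] box [769.8 -41.   65. ] beaker [543.1 329.8  85. ]
```

View pics/top_crop.png

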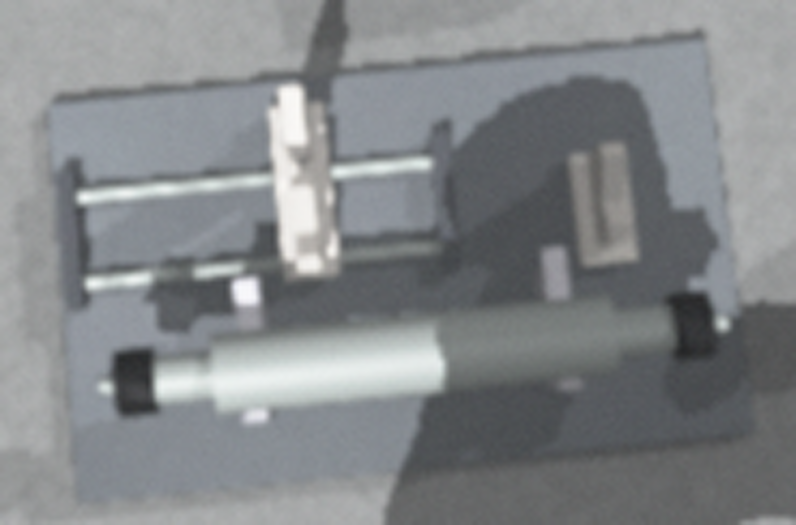

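The crop shows the saddle's tab top near crop (291,95) and the plate corners clearly. The stand is yawed about +6.4°, the column middle is near (514,8) and the tab is near (634,70). Next I'll work out the move to a wrist-camera view above the stand.

```bash
cat >> h.py <<'E'
from scipy.spatial.transform import Rotation as R
def Rt(o): q=o['ee_rot']; return R.from_quat([q[1],q[2],q[3],q[0]]).as_matrix()
def go(P,yawdeg):
    o=manip.get_obs(); T=Rt(o); d=T.T@(np.array(P)-o['eef_pos'])
    yaw=np.degrees(np.arctan2(T[1,0],T[0,0])); print('t',o['time'],'tcp',o['eef_pos'].round(1),'yaw',yaw.round(2),'F',np.round(o['contact_force'],1)); print('dx,dy,dz',d.round(1),'roll',round(yaw-yawdeg,2))
E
python3 - <<'E'
from h import *
m=manip.camera_model('wrist'); o=manip.get_obs(); T=Rt(o); E=np.array(m['extrinsics'])
print(m['vertical_fov'],m['cx'],m['cy'],'cam in tool',(T.T@(E[:3,3]-o['eef_pos'])).round(1),(T.T@E[:3,:3]).round(3).tolist())
go([560,12,330],6.36)
E
```

```text
58.84276286923931 281.2884891784557 207.2196280967437 cam in tool [ 8.040e+01 -1.000e-01 -1.419e+02] [[-0.001, -0.95, -0.312], [1.0, -0.001, 0.0], [-0.0, -0.312, 0.95]]
t 0.1 tcp [ 225.2 -582.4  230.2] yaw 21.13 F [-0.1 -0.2 -0.3]
dx,dy,dz [ 526.6 -434.   -98.9] roll 14.77
```

Emit:
{"fn": "send_rows", "kwargs": {"moves": [{"dx":52,"dy":-32,"dz":-20,"roll":4},{"dx":104,"dy":-64,"dz":-40,"roll":8},{"dx":156,"dy":-97,"dz":-60,"roll":12},{"dx":208,"dy":-129,"dz":-80,"roll":14.7},{"dx":260,"dy":-161,"dz":-100,"roll":14.7},{"dx":312,"dy":-193,"dz":-100,"roll":14.7},{"dx":364,"dy":-226,"dz":-100,"roll":14.7},{"dx":416,"dy":-258,"dz":-100,"roll":14.7}]}}

```text
time: 1.1
eef_pos: [518.1, -194.5, 331.1]
ee_rot: [0.0, 0.998, 0.056, -0.0]
contact_force: [0.7, 0.4, -0.8]
grip_width: 1.004
```

```bash
python3 -c "
from h import *
go([680,20,330],6.36)"
```

```text
t 1.1 tcp [ 518.1 -194.5  331.1] yaw 6.43 F [ 0.7  0.4 -0.8]
dx,dy,dz [ 184.9 -195.     1. ] roll 0.07
```

Emit:
{"fn": "send_rows", "kwargs": {"moves": [{"dx":40,"dy":-42},{"dx":80,"dy":-84},{"dx":120,"dy":-127},{"dx":160,"dy":-169},{"dx":185,"dy":-195},{"dx":185,"dy":-195},{"dx":185,"dy":-195},{"dx":185,"dy":-195}]}}

```text
$.moves[0]: bad value
```

```bash
python3 - <<'E'
from h import *
import json
o=manip.get_obs(); m=manip.camera_model('wrist'); im=manip.capture('wrist'); print(o['time'],o['eef_pos'].round(1),np.abs(o['qd']).max())
np.save('w0.npy',im); np.savez('w0m.npz',**{k:np.array(v) for k,v in m.items()})
cv2.imwrite('pics/w0.png',cv2.resize(im,None,fx=1.42,fy=1.42,interpolation=cv2.INTER_CUBIC)[:,:,::-1])
E
```

```text
1.1 [ 518.1 -194.5  331.1] 0.9182310819396087
```

View pics/w0.png

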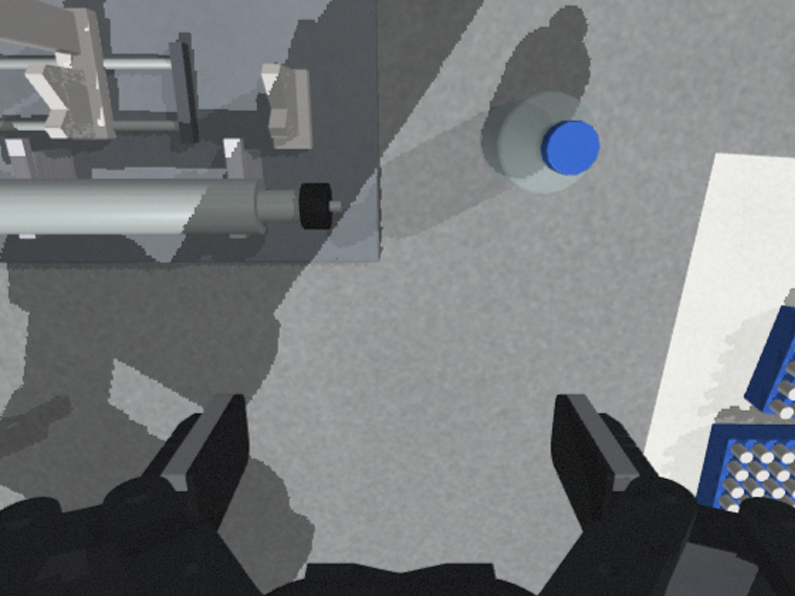

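The move was refused because every row needs all four keys. The arm hadn't moved, so the picture shows the stand's right end: right cap at (317,206), plate corner (379,262), fixed saddle (288,105). I'll resend with full rows.

Emit:
{"fn": "send_rows", "kwargs": {"moves": [{"dx":40,"dy":-42,"dz":0,"roll":0},{"dx":80,"dy":-84,"dz":0,"roll":0},{"dx":120,"dy":-127,"dz":0,"roll":0},{"dx":160,"dy":-169,"dz":0,"roll":0},{"dx":185,"dy":-195,"dz":0,"roll":0},{"dx":185,"dy":-195,"dz":0,"roll":0},{"dx":185,"dy":-195,"dz":0,"roll":0},{"dx":185,"dy":-195,"dz":0,"roll":0}]}}

```text
time: 2.15
eef_pos: [678.8, 17.0, 331.4]
ee_rot: [0.0, 0.998, 0.055, -0.0]
contact_force: [0.1, -0.1, 0.6]
grip_width: 1.001
```

```bash
python3 - <<'E'
from h import *
o=manip.get_obs(); m=manip.camera_model('wrist'); im=manip.capture('wrist'); print(o['time'],o['eef_pos'].round(1),np.abs(o['qd']).max())
np.save('w1.npy',im); np.savez('w1m.npz',**{k:np.array(v) for k,v in m.items()})
cv2.imwrite('pics/w1.png',cv2.resize(im,None,fx=1.42,fy=1.42,interpolation=cv2.INTER_CUBIC)[:,:,::-1])
E
```

```text
2.15 [678.8  17.  331.4] 0.0036040973157150046
```

View pics/w1.png

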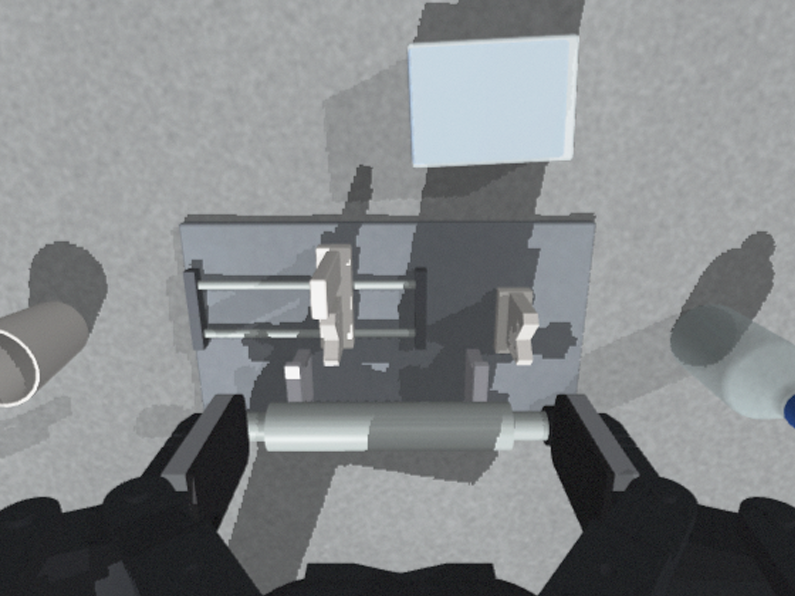

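The picture shows the whole stand. The plate's far top corners are near (181,222) and (595,222), the tab top near (319,297) and the column body from x=265 to 513 at row 427. The right notch is near (530,330). I'll enlarge it to measure precisely.

```bash
python3 - <<'E'
import numpy as np,cv2
im=np.load('w1.npy'); c=im[150:330,125:425]; cv2.imwrite('pics/w1c.png',cv2.resize(c,None,fx=2.66,fy=2.66,interpolation=cv2.INTER_CUBIC)[:,:,::-1])
g=im.astype(float).mean(2)
print('neck row 301',g[299:303,165:200].mean(0).round().astype(int).tolist()); print(g[299:303,350:400].mean(0).round().astype(int).tolist())
print('body-edge row 288',g[287:289,178:195].mean(0).round().astype(int).tolist(),g[287:289,352:370].mean(0).round().astype(int).tolist())
print('cols body', [(u,g[275:325,u].round().astype(int).tolist()) for u in (200,340)])
E
```

```text
neck row 301 [30, 34, 30, 30, 29, 32, 29, 30, 37, 102, 185, 185, 186, 187, 186, 185, 172, 163, 162, 161, 164, 177, 182, 181, 181, 181, 181, 182, 182, 181, 181, 182, 181, 182, 182]
[134, 134, 147, 186, 186, 186, 185, 185, 185, 186, 185, 180, 165, 185, 183, 184, 184, 184, 184, 185, 185, 183, 185, 185, 185, 185, 184, 184, 183, 184, 184, 182, 175, 160, 159, 154, 114, 26, 36, 28, 24, 26, 26, 27, 28, 24, 24, 25, 25, 27]
body-edge row 288 [76, 74, 75, 74, 75, 76, 77, 75, 76, 80, 100, 110, 108, 109, 110, 108, 109] [110, 112, 113, 112, 112, 110, 111, 114, 129, 148, 145, 145, 145, 145, 146, 145, 146, 144]
cols body [(200, [75, 75, 76, 77, 76, 75, 74, 75, 81, 94, 98, 104, 107, 110, 113, 117, 121, 125, 133, 141, 145, 152, 160, 165, 169, 179, 189, 191, 195, 199, 206, 215, 226, 234, 238, 233, 224, 217, 212, 212, 207, 201, 179, 102, 100, 100, 95, 99, 96, 101]), (340, [145, 143, 143, 145, 142, 146, 144, 128, 87, 96, 101, 106, 109, 113, 114, 116, 118, 120, 123, 124, 125, 127, 133, 129, 132, 136, 140, 134, 132, 129, 128, 128, 125, 126, 123, 121, 120, 117, 117, 112, 108, 102, 97, 99, 102, 100, 101, 101, 101, 99])]
```

View pics/w1c.png

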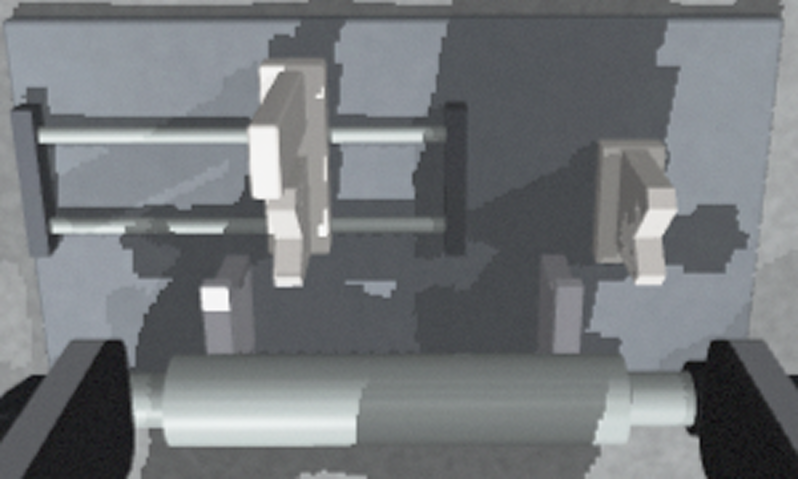

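```bash
python3 - <<'E'
from h import *
m=dict(np.load('w1m.npz')); c=lambda x,y:((x+.5)/2.66-.5+125,(y+.5)/2.66-.5+150)
L=onz(m,*c(5,20),12);Rr=onz(m,*c(782,20),12); print('plate far',L.round(1),Rr.round(1),'len',np.linalg.norm(L-Rr).round(1))
tab=onz(m,*c(264,161),120); print('tab',tab.round(1),'corners',[onz(m,*c(*p),120).round(1).tolist() for p in((250,125),(278,125),(251,197),(280,197))])
r1=onz(m,*c(215.5,287),70);r2=onz(m,*c(569,280),70);print('rails',r1.round(1),r2.round(1),np.linalg.norm(r1-r2).round(1))
b1=onz(m,187.5,288,78);b2=onz(m,360.3,288,78);print('body ends',b1.round(1),b2.round(1),np.linalg.norm(b1-b2).round(1))
def bis(u,v1,v2):
    p,a=ray(m,u,v1);_,b=ray(m,u,v2);d=a/np.linalg.norm(a)+b/np.linalg.norm(b);return p+d*(88-p[2])/d[2]
a1=bis(200,283.3,317.5);a2=bis(340,282.3,317.3);print('axis',a1.round(1),a2.round(1))
n=onz(m,385.8,301,97);print('cap start R',n.round(1))
fn=[onz(m,*c(657,212),76+2).round(1)];print('fixed notch ~',fn)
yaw=np.arctan2(L[1]-Rr[1],L[0]-Rr[0])-np.pi/2; yaw2=np.arctan2(*(r1-r2)[[1,0]])-np.pi/2;yaw3=np.arctan2(*(a1-a2)[[1,0]])-np.pi/2
print('yaws',np.degrees([yaw,yaw2,yaw3]))
th=np.radians(6.4);X=np.array([np.cos(th),np.sin(th),0]);Y=np.array([-np.sin(th),np.cos(th),0])
O=(L+Rr)/2-120*X; O[2]=0; O2=(r1+r2)/2-9*X
print('O from plate',O.round(1),'from rails',O2.round(1))
S=lambda p:np.round([(p-O)@X,(p-O)@Y],1)
for k,p in dict(tab=tab,r1=r1,r2=r2,b1=b1,b2=b2,a1=a1,a2=a2,cap=n).items(): print(k,S(p))
E
```

```text
plate far [652.1 208.3  12. ] [ 692.1 -154.3   12. ] len 364.9
tab [633.7  69.8 120. ] corners [[647.3, 75.8, 120.0], [648.4, 65.5, 120.0], [618.7, 73.8, 120.0], [619.9, 62.8, 120.0]]
rails [554.1  93.9  70. ] [574.8 -63.2  70. ] 158.5
body ends [515.4 112.5  78. ] [538.1 -94.3  78. ] 208.0
axis [506.7  95.   88. ] [525.7 -70.   88. ]
cap start R [ 535.1 -120.9   97. ]
fixed notch ~ [array([614.3, -93.9,  78. ])]
yaws [6.28981336 7.52691935 6.56019887]
O from plate [552.8  13.6   0. ] from rails [555.5  14.4  70. ]
tab [86.7 46.8]
r1 [10.2 79.6]
r2 [ 13.3 -78.8]
b1 [-26.2 102.4]
b2 [ -26.6 -105.6]
a1 [-36.8  86. ]
a2 [-36.3 -80.1]
cap [ -32.6 -131.7]
```

Body length checks at 200.6 mm once the surface height (z=92) is used, and cap and rail spacing agree. The column is about -1.9 mm off centre and the tab is at stand y≈46.8, so the saddle needs about +66 mm. I'll grip the tab and slide it.

```bash
python3 -c "
from h import *
go([633.7,69.8,90],6.4)"
```

```text
t 2.2 tcp [678.8  17.  331.6] yaw 6.34 F [-0.8  0.4  0.3]
dx,dy,dz [-39.1 -57.6 241.6] roll -0.06
```

Emit:
{"fn": "send_rows", "kwargs": {"moves": [{"dx":-20,"dy":-29,"dz":30,"roll":0},{"dx":-39,"dy":-57.5,"dz":75,"roll":0},{"dx":-39,"dy":-57.5,"dz":120,"roll":0},{"dx":-39,"dy":-57.5,"dz":165,"roll":0},{"dx":-39,"dy":-57.5,"dz":195,"roll":0},{"dx":-39,"dy":-57.5,"dz":220,"roll":0},{"dx":-39,"dy":-57.5,"dz":241,"roll":0},{"dx":-39,"dy":-57.5,"dz":241,"roll":0}], "jaw": 50}}

```text
time: 3.2
eef_pos: [632.6, 70.4, 88.3]
ee_rot: [-0.0, 0.998, 0.056, -0.002]
contact_force: [0.7, -0.4, 0.1]
grip_width: 0.584
```

Emit:
{"fn": "send_rows", "kwargs": {"moves": [{"dx":0,"dy":0,"dz":0,"roll":0},{"dx":0,"dy":0,"dz":0,"roll":0},{"dx":0,"dy":0,"dz":0,"roll":0},{"dx":0,"dy":0,"dz":0,"roll":0},{"dx":0,"dy":0,"dz":0,"roll":0},{"dx":0,"dy":0,"dz":0,"roll":0},{"dx":0,"dy":0,"dz":0,"roll":0},{"dx":0,"dy":0,"dz":0,"roll":0}], "jaw": 0, "newtons": 25}}

```text
time: 4.2
eef_pos: [635.2, 70.8, 92.1]
ee_rot: [0.0, 0.998, 0.056, 0.001]
contact_force: [-0.9, -0.4, 5.6]
grip_width: 0.136
```

```bash
python3 -c "
from h import *
go([633.7,69.8,90],6.4)"
```

```text
t 4.2 tcp [635.2  70.8  92.1] yaw 6.44 F [-0.9 -0.4  5.6]
dx,dy,dz [-1.6  0.8  2.1] roll 0.04
```

Gripped, with an opening of about 12 mm. I'll slide by 65.5 mm.

Emit:
{"fn": "send_rows", "kwargs": {"moves": [{"dx":0,"dy":-6,"dz":0,"roll":0},{"dx":0,"dy":-17,"dz":0,"roll":0},{"dx":0,"dy":-29,"dz":0,"roll":0},{"dx":0,"dy":-41,"dz":0,"roll":0},{"dx":0,"dy":-53,"dz":0,"roll":0},{"dx":0,"dy":-62,"dz":0,"roll":0},{"dx":0,"dy":-65.5,"dz":0,"roll":0},{"dx":0,"dy":-65.5,"dz":0,"roll":0}]}}

```text
time: 5.2
eef_pos: [627.7, 136.3, 92.1]
ee_rot: [0.0, 0.998, 0.056, 0.001]
contact_force: [-1.3, -1.0, 5.6]
grip_width: 0.135
```

Emit:
{"fn": "send_rows", "kwargs": {"moves": [{"dx":0,"dy":0,"dz":0,"roll":0},{"dx":0,"dy":0,"dz":0,"roll":0},{"dx":0,"dy":0,"dz":0,"roll":0},{"dx":0,"dy":0,"dz":0,"roll":0},{"dx":0,"dy":0,"dz":0,"roll":0},{"dx":0,"dy":0,"dz":-20,"roll":0},{"dx":0,"dy":0,"dz":-60,"roll":0},{"dx":0,"dy":0,"dz":-110,"roll":0}], "jaw": 45}}

```text
time: 6.2
eef_pos: [626.3, 136.0, 201.9]
ee_rot: [-0.0, 0.998, 0.056, -0.001]
contact_force: [0.3, 0.6, 1.0]
grip_width: 0.531
```

```bash
python3 -c "
from h import *
go([700,10,331],6.4)"
```

```text
t 6.2 tcp [626.3 136.  201.9] yaw 6.43 F [0.3 0.6 1. ]
dx,dy,dz [  59.   133.4 -129.2] roll 0.03
```

Emit:
{"fn": "send_rows", "kwargs": {"moves": [{"dx":20,"dy":26,"dz":-32,"roll":0},{"dx":40,"dy":53,"dz":-64,"roll":0},{"dx":60,"dy":80,"dz":-97,"roll":0},{"dx":82,"dy":106,"dz":-129,"roll":0},{"dx":82,"dy":106,"dz":-129,"roll":0},{"dx":82,"dy":106,"dz":-129,"roll":0},{"dx":82,"dy":106,"dz":-129,"roll":0},{"dx":82,"dy":106,"dz":-129,"roll":0}]}}

```text
time: 7.2
eef_pos: [719.2, 40.7, 328.0]
ee_rot: [-0.0, 0.998, 0.057, -0.001]
contact_force: [0.1, -0.6, 0.1]
grip_width: 0.526
```

```bash
python3 - <<'E'
from h import *
o=manip.get_obs(); m=manip.camera_model('wrist'); im=manip.capture('wrist'); print(o['time'],o['eef_pos'].round(1),np.abs(o['qd']).max())
np.save('w2.npy',im); np.savez('w2m.npz',**{k:np.array(v) for k,v in m.items()})
for P in ((552.8,13.6,88),): print(proj(m,P))
c=im[140:365,110:410]; cv2.imwrite('pics/w2c.png',cv2.resize(c,None,fx=2.66,fy=2.66,interpolation=cv2.INTER_CUBIC)[:,:,::-1])
E
```

```text
7.2 [719.2  40.7 328. ] 0.009259261592087934
[288.36763767 305.62503717]
```

View pics/w2c.png

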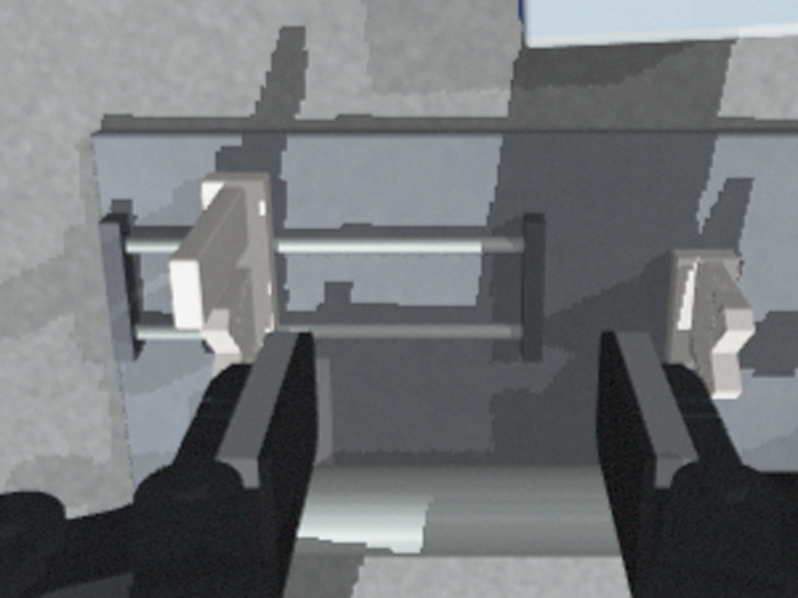

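The saddle has moved to the outer part of its bars, with the tab top at about crop (186,294). The column is still on its ramp, though the fingers hide its ends, so I'll check alignment numerically with this view and the top camera.

```bash
python3 - <<'E'
from h import *
th=np.radians(6.4);X=np.array([np.cos(th),np.sin(th),0]);Y=np.array([-np.sin(th),np.cos(th),0]);O=np.array([552.8,13.6,0])
S=lambda p:np.round([(p-O)@X,(p-O)@Y],1)
m=dict(np.load('w2m.npz')); c=lambda x,y:((x+.5)/2.66-.5+110,(y+.5)/2.66-.5+140)
print('tab',S(onz(m,*c(186,294),120)),[S(onz(m,*c(*p),120)) for p in((171,262),(199,260),(175,328),(203,326))],'plate L',S(onz(m,*c(95,133),12)))
m=manip.camera_model('top'); im=manip.capture('top'); np.save('top1.npy',im)
for n,p in dict(capL=(226,279),capR=(356,266)).items(): print(n,S(onz(m,*p,88)))
c=im[200:300,200:300]; cv2.imwrite('pics/top1c.png',cv2.resize(c,None,fx=6,fy=6,interpolation=cv2.INTER_CUBIC)[:,:,::-1])
E
```

```text
tab [ 86.6 113.1] [array([100. , 117.6]), array([100.9, 106.9]), array([ 72. , 118.6]), array([ 72.9, 107.6])] plate L [121.  181.7]
capL [-39.3 139.3]
capR [ -39.5 -142.4]
```

View pics/top1c.png

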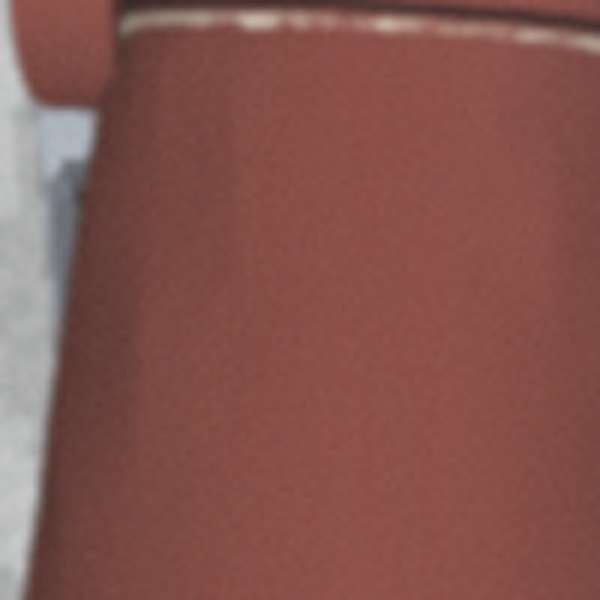

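The tab is at stand y=113.1 in this view, and 113.6 from the grip pose. The neck, from the body ends and cap edge, is at 113.1–113.3, so they are in line. The arm blocks the top view. Next I'll go behind the column with the fingers open, giving two push points between the rails.

Emit:
{"fn": "send_rows", "kwargs": {"moves": [{"dx":-53,"dy":2,"dz":0,"roll":0},{"dx":-106,"dy":4,"dz":0,"roll":0},{"dx":-159,"dy":6,"dz":0,"roll":0},{"dx":-211,"dy":8,"dz":0,"roll":0},{"dx":-263,"dy":10.3,"dz":0,"roll":0},{"dx":-263,"dy":10.3,"dz":40,"roll":0},{"dx":-263,"dy":10.3,"dz":90,"roll":0},{"dx":-263,"dy":10.3,"dz":140,"roll":0}], "jaw": 80}}

```text
time: 8.3
eef_pos: [459.7, 0.3, 188.3]
ee_rot: [0.0, 0.998, 0.056, 0.001]
contact_force: [0.6, 0.3, 0.0]
grip_width: 0.936
```

```bash
python3 -c "
from h import *
go([458.6,1.1,55],6.45)"
```

```text
t 8.3 tcp [4.597e+02 3.000e-01 1.883e+02] yaw 6.44 F [0.6 0.3 0. ]
dx,dy,dz [ -1.3  -1.  133.3] roll -0.01
```

Emit:
{"fn": "send_rows", "kwargs": {"moves": [{"dx":-1,"dy":-1,"dz":30,"roll":0},{"dx":-1,"dy":-1,"dz":60,"roll":0},{"dx":-1,"dy":-1,"dz":90,"roll":0},{"dx":-1,"dy":-1,"dz":115,"roll":0},{"dx":-1,"dy":-1,"dz":133,"roll":0},{"dx":4,"dy":-1,"dz":133,"roll":0},{"dx":10,"dy":-1,"dz":133,"roll":0},{"dx":16,"dy":-1,"dz":133,"roll":0}]}}

```text
time: 9.3
eef_pos: [477.2, 2.9, 57.7]
ee_rot: [0.0, 0.998, 0.056, 0.001]
contact_force: [0.8, -0.3, 0.7]
grip_width: 0.941
```

Emit:
{"fn": "send_rows", "kwargs": {"moves": [{"dx":2,"dy":0,"dz":0,"roll":0},{"dx":4,"dy":0,"dz":0,"roll":0},{"dx":6,"dy":0,"dz":0,"roll":0},{"dx":8,"dy":0,"dz":0,"roll":0},{"dx":10,"dy":0,"dz":0,"roll":0},{"dx":12,"dy":0,"dz":0,"roll":0},{"dx":14,"dy":0,"dz":0,"roll":0},{"dx":16,"dy":0,"dz":0,"roll":0}]}}

```text
time: 10.3
eef_pos: [491.6, 4.8, 56.3]
ee_rot: [-0.0, 0.998, 0.056, -0.0]
contact_force: [-2.8, 0.8, 1.3]
grip_width: 0.935
```

```bash
python3 - <<'E'
from h import *
go([458.6,1.1,55],6.45)
im=manip.capture('wrist'); t=manip.capture('scene')
cv2.imwrite('pics/b3.png',np.vstack([im[100:400],t[140:260,180:380].repeat(2,0).repeat(2,1).__getitem__((slice(None),slice(None))) if 0 else cv2.copyMakeBorder(cv2.resize(t[140:260,180:380],None,fx=2.4,fy=2.4,interpolation=cv2.INTER_CUBIC),0,0,0,80,0)])[:,:,::-1])
E
```

```text
t 10.3 tcp [491.6   4.8  56.3] yaw 6.43 F [-2.8  0.8  1.3]
dx,dy,dz [-33.2  -0.1   1.3] roll -0.02
```

View pics/b3.png

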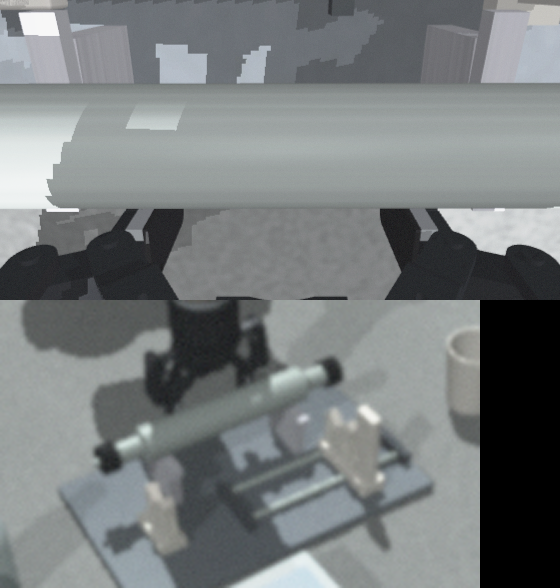

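Both fingers bear on the column's back with about 3 N, and the saddles stand clear with the necks facing them. Now I'll push on slowly.

Emit:
{"fn": "send_rows", "kwargs": {"moves": [{"dx":2,"dy":0,"dz":0,"roll":0},{"dx":4,"dy":0,"dz":0,"roll":0},{"dx":6,"dy":0,"dz":0,"roll":0},{"dx":8,"dy":0,"dz":0,"roll":0},{"dx":10,"dy":0,"dz":0,"roll":0},{"dx":12,"dy":0,"dz":0,"roll":0},{"dx":14,"dy":0,"dz":0,"roll":0},{"dx":16,"dy":0,"dz":0,"roll":0}]}}

```text
time: 11.4
eef_pos: [507.6, 6.5, 56.3]
ee_rot: [-0.0, 0.998, 0.056, 0.0]
contact_force: [-2.2, 1.1, 1.7]
grip_width: 0.937
```

Emit:
{"fn": "send_rows", "kwargs": {"moves": [{"dx":2,"dy":0,"dz":0,"roll":0},{"dx":4,"dy":0,"dz":0,"roll":0},{"dx":6,"dy":0,"dz":0,"roll":0},{"dx":7,"dy":0,"dz":0,"roll":0},{"dx":8,"dy":0,"dz":0,"roll":0},{"dx":9,"dy":0,"dz":0,"roll":0},{"dx":10,"dy":0,"dz":0,"roll":0},{"dx":11,"dy":0,"dz":0,"roll":0}]}}

```text
time: 12.4
eef_pos: [518.5, 7.8, 56.3]
ee_rot: [0.0, 0.998, 0.056, 0.0]
contact_force: [-1.9, 0.2, 0.6]
grip_width: 0.936
```

```bash
python3 - <<'E'
from h import *
th=np.radians(6.45);X=np.array([np.cos(th),np.sin(th),0]);Y=np.array([-np.sin(th),np.cos(th),0]);O=np.array([552.8,13.6,0])
go([491.6,4.8,56],6.45); o=manip.get_obs(); print('stand',(o['eef_pos']-O)@X,(o['eef_pos']-O)@Y)
t=manip.capture('scene'); m=manip.camera_model('scene'); np.save('s4.npy',t)
def S(p): return np.round([(p-O)@X,(p-O)@Y],1)
h=t[140:240,190:350]; dark=(h.max(2)<45).astype(np.uint8)
n,l,s,c=cv2.connectedComponentsWithStats(dark)
for k in range(1,n):
    if s[k,4]>25: print(s[k].tolist(),c[k]+[190,140],S(onz(m,*(c[k]+[190,140]),90)))
E
```

```text
t 12.4 tcp [518.5   7.8  56.3] yaw 6.43 F [-1.9  0.2  0.6]
dx,dy,dz [-27.1  -0.1   0.3] roll -0.02
stand -34.74114162081994 -1.9489623232545514
[57, 3, 48, 48, 827] [269.12212817 165.40386941] [-116.1   34.5]
```

Eight pictures viewed so far. I'll check once before the drop that the necks still face the notches.

```bash
python3 - <<'E'
import numpy as np,cv2
t=np.load('s4.npy'); cv2.imwrite('pics/s4.png',cv2.resize(t[150:270,205:365],None,fx=5,fy=5,interpolation=cv2.INTER_CUBIC)[:,:,::-1])
E
```

```text
(no output)
```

View pics/s4.png

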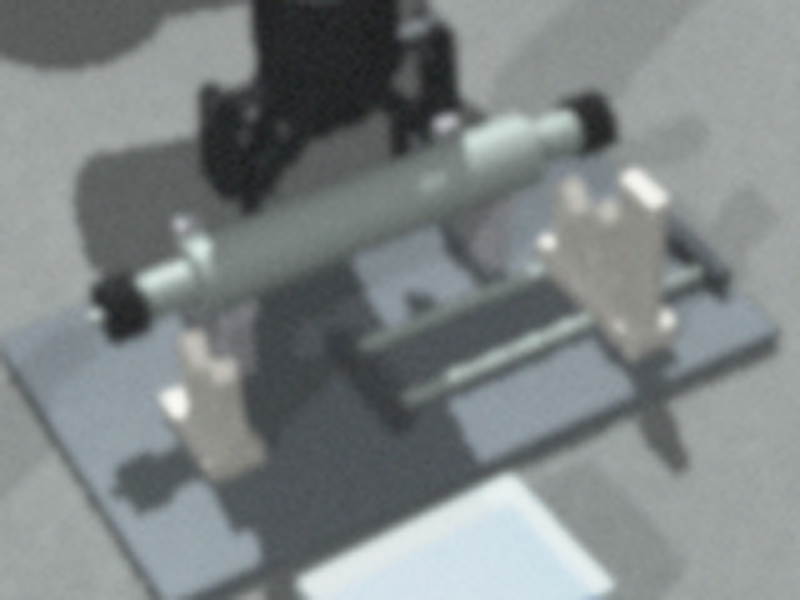

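Column is parallel and still on the rails, with its caps at crop (120,305) and (590,120) and the tab top at (645,188). I'll cast those numerically.

```bash
python3 - <<'E'
from h import *
th=np.radians(6.4);X=np.array([np.cos(th),np.sin(th),0]);Y=np.array([-np.sin(th),np.cos(th),0]);O=np.array([552.8,13.6,0])
m=manip.camera_model('scene'); c=lambda x,y:(205+(x+.5)/5-.5,150+(y+.5)/5-.5)
for n,p,z in (('capR',(120,305),90),('capL',(590,120),90),('tab',(645,188),120),('bodyL',(542,140),95),('bodyR',(197,268),95),('plateR',(2,350),12),('plateNR',(165,600),12)):
    P=onz(m,*c(*p),z); print(n,((P-O)@X).round(1),((P-O)@Y).round(1))
E
```

```text
capR -6.6 -140.6
capL -6.4 141.9
tab 85.2 113.9
bodyL -0.5 106.9
bodyR -6.0 -97.4
plateR -87.8 -183.5
plateNR 115.6 -182.3
```

Everything matches to about 2 mm, well within the 9 mm to spare. I'll push slowly over the crest.

Emit:
{"fn": "send_rows", "kwargs": {"moves": [{"dx":1.5,"dy":0,"dz":0,"roll":0},{"dx":3,"dy":0,"dz":0,"roll":0},{"dx":4.5,"dy":0,"dz":0,"roll":0},{"dx":6,"dy":0,"dz":0,"roll":0},{"dx":7,"dy":0,"dz":0,"roll":0},{"dx":8,"dy":0,"dz":0,"roll":0},{"dx":9,"dy":0,"dz":0,"roll":0},{"dx":10,"dy":0,"dz":0,"roll":0}]}}

```text
time: 13.45
eef_pos: [528.4, 8.9, 56.3]
ee_rot: [-0.0, 0.998, 0.056, -0.0]
contact_force: [-2.1, 0.6, 1.5]
grip_width: 0.938
```

Emit:
{"fn": "send_rows", "kwargs": {"moves": [{"dx":1,"dy":0,"dz":0,"roll":0},{"dx":2,"dy":0,"dz":0,"roll":0},{"dx":3,"dy":0,"dz":0,"roll":0},{"dx":4,"dy":0,"dz":0,"roll":0},{"dx":5,"dy":0,"dz":0,"roll":0},{"dx":6,"dy":0,"dz":0,"roll":0},{"dx":7,"dy":0,"dz":0,"roll":0},{"dx":8,"dy":0,"dz":0,"roll":0}]}}

```text
time: 14.45
eef_pos: [536.4, 9.8, 56.3]
ee_rot: [-0.0, 0.998, 0.056, 0.0]
contact_force: [0.0, -0.0, 0.1]
grip_width: 0.935
```

```bash
python3 - <<'E'
from h import *
go([491.6,4.8,56],6.45); t=manip.capture('scene'); np.save('s5.npy',t)
cv2.imwrite('pics/s5.png',cv2.resize(t[150:270,205:365],None,fx=5,fy=5,interpolation=cv2.INTER_CUBIC)[:,:,::-1])
E
```

```text
t 14.45 tcp [536.4   9.8  56.3] yaw 6.43 F [ 0.  -0.   0.1]
dx,dy,dz [-45.1  -0.1   0.3] roll -0.02
```

View pics/s5.png

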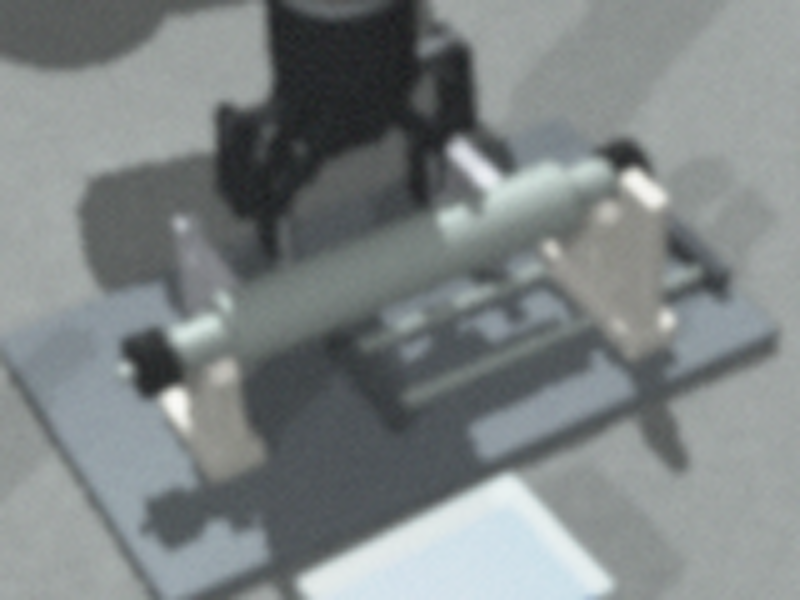

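The column has dropped into both notches, and the force on the tool is zero. I'll retract back, then up and aside.

Emit:
{"fn": "send_rows", "kwargs": {"moves": [{"dx":-12,"dy":0,"dz":0,"roll":0},{"dx":-30,"dy":0,"dz":0,"roll":0},{"dx":-50,"dy":0,"dz":0,"roll":0},{"dx":-75,"dy":0,"dz":0,"roll":0},{"dx":-75,"dy":0,"dz":-50,"roll":0},{"dx":-75,"dy":0,"dz":-110,"roll":0},{"dx":-75,"dy":0,"dz":-170,"roll":0},{"dx":-75,"dy":0,"dz":-230,"roll":0}]}}

```text
time: 15.5
eef_pos: [460.7, 1.4, 287.9]
ee_rot: [0.0, 0.998, 0.056, 0.0]
contact_force: [0.9, 0.0, -0.7]
grip_width: 0.94
```

Emit:
{"fn": "send_rows", "kwargs": {"moves": [{"dx":-10,"dy":50,"dz":-15,"roll":0},{"dx":-20,"dy":105,"dz":-30,"roll":0},{"dx":-30,"dy":160,"dz":-30,"roll":0},{"dx":-40,"dy":215,"dz":-30,"roll":0},{"dx":-50,"dy":270,"dz":-30,"roll":0},{"dx":-60,"dy":325,"dz":-30,"roll":0},{"dx":-60,"dy":370,"dz":-30,"roll":0},{"dx":-60,"dy":370,"dz":-30,"roll":0}]}}

```text
time: 16.5
eef_pos: [442.4, -374.9, 315.0]
ee_rot: [-0.001, 0.999, 0.054, -0.001]
contact_force: [-0.0, 1.2, -0.4]
grip_width: 0.937
```

```bash
python3 - <<'E'
from h import *
t=manip.capture('top'); np.save('top2.npy',t); print(manip.get_obs()['time'],manip.get_obs()['eef_pos'].round(1))
cv2.imwrite('pics/top2.png',cv2.resize(t[190:312,195:380],None,fx=4.3,fy=4.3,interpolation=cv2.INTER_CUBIC)[:,:,::-1])
d=np.abs(t.astype(int)-np.load('top0.npy')).max(2)
for n,(a,b,c,e) in dict(bottle=(410,460,220,255),box=(283,343,136,183),beaker=(125,160,246,281)).items(): print(n,(d[c:e,a:b]>40).mean().round(3))
E
```

```text
16.55 [ 442.7 -373.5  315.3]
bottle 0.161
box 0.0
beaker 0.0
```

View pics/top2.png

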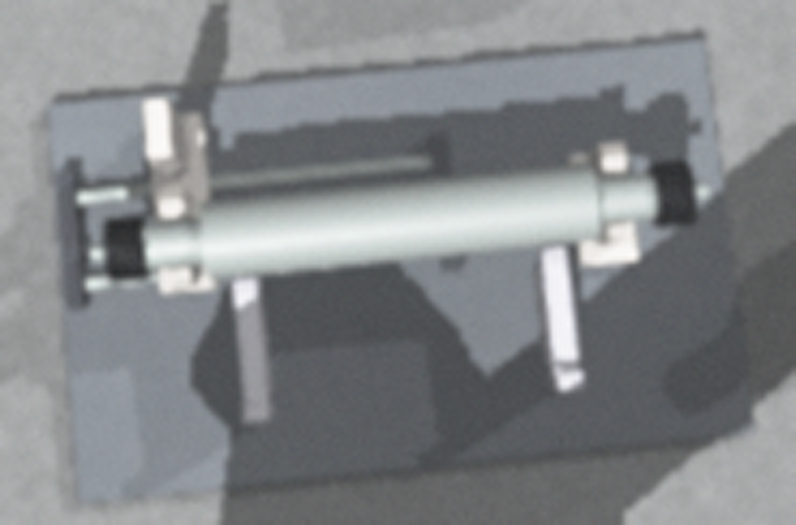

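The column lies across both saddles, with the necks over the notches. Left lip is at crop x≈172 against neck 147–203, and right lip is at 601–627 against neck 600–650. I'll triangulate the caps for level and check the bottle.

```bash
python3 - <<'E'
from h import *
th=np.radians(6.4);X=np.array([np.cos(th),np.sin(th),0]);Y=np.array([-np.sin(th),np.cos(th),0]);O=np.array([552.8,13.6,0])
mt,ms=manip.camera_model('top'),manip.camera_model('scene'); t=np.load('top2.npy'); s=manip.capture('scene'); np.save('s6.npy',s)
cv2.imwrite('pics/s6.png',cv2.resize(s[150:270,205:365],None,fx=5,fy=5,interpolation=cv2.INTER_CUBIC)[:,:,::-1])
def cen(im,u,v,r=9):
    w=im[v-r:v+r+1,u-r:u+r+1].max(2)<45; ys,xs=np.nonzero(w); return u-r+xs.mean(),v-r+ys.mean(),len(xs)
def tri(a,b):
    p,d=ray(mt,*a);q,e=ray(ms,*b); k=np.linalg.lstsq(np.c_[d,-e],q-p,rcond=None)[0]; A,B=p+k[0]*d,q+k[1]*e; return (A+B)/2,np.linalg.norm(A-B)
for n,a,b in (('L',(224,247),(331,183)),('R',(352,235),(236,223))):
    ca,cb=cen(t,*a),cen(s,*b); P,g=tri(ca[:2],cb[:2]); print(n,np.round(ca,1),np.round(cb,1),P.round(1),'gap',g.round(1),'stand',((P-O)@X).round(1),((P-O)@Y).round(1))
for im in (np.load('top0.npy'),t):
    i=im.astype(int); w=(i[215:260,415:460,2]>i[215:260,415:460,0]+60); ys,xs=np.nonzero(w); print('bottle cap',xs.mean().round(2)+415,ys.mean().round(2)+215,len(xs))
E
```

```text
** On entry to DLASCL parameter number  4 had an illegal value
 ** On entry to DLASCL parameter number  4 had an illegal value
 ** On entry to DLASCL parameter number  4 had an illegal value
 ** On entry to DLASCL parameter number  4 had an illegal value
 ** On entry to DLASCL parameter number  5 had an illegal value
 ** On entry to DLASCL parameter number  4 had an illegal value<stdin>:6: RuntimeWarning: Mean of empty slice.
  ret = ret.dtype.type(ret / rcount)
Traceback (most recent call last):
numpy.linalg.LinAlgError: SVD did not converge in Linear Least Squares
```

```bash
python3 - <<'E'
from h import *
th=np.radians(6.4);X=np.array([np.cos(th),np.sin(th),0]);Y=np.array([-np.sin(th),np.cos(th),0]);O=np.array([552.8,13.6,0])
mt,ms=manip.camera_model('top'),manip.camera_model('scene'); t=np.load('top2.npy'); s=np.load('s6.npy')
def cen(im,u,v,r=9):
    w=im[v-r:v+r+1,u-r:u+r+1].max(2); k=w<w.min()+22
    n,l,st,c=cv2.connectedComponentsWithStats(k.astype(np.uint8)); j=1+st[1:,4].argmax(); return c[j][0]+u-r,c[j][1]+v-r,st[j,4],w.min()
def tri(a,b):
    p,d=ray(mt,*a);q,e=ray(ms,*b); k=np.linalg.lstsq(np.c_[d,-e],q-p,rcond=None)[0]; A,B=p+k[0]*d,q+k[1]*e; return (A+B)/2,np.linalg.norm(A-B)
for n,a,b in (('L',(224,247),(331,183)),('R',(352,235),(236,223))):
    ca,cb=cen(t,*a),cen(s,*b); P,g=tri(ca[:2],cb[:2]); print(n,np.round(ca,1),np.round(cb,1),P.round(1),'gap',g.round(1),'stand',((P-O)@X).round(1),((P-O)@Y).round(1))
for im in (np.load('top0.npy'),t):
    i=im.astype(int)[215:260,415:460]; w=(i[:,:,2]>i[:,:,0]+50); ys,xs=np.nonzero(w); print('bottle cap',xs.mean()+415,ys.mean()+215,len(xs))
E
```

```text
L [223.6 244.2  52.   44. ] [329.8 180.8  16.   47. ] [572.5 154.   95.7] gap 0.0 stand 35.2 137.3
R [351.6 234.6 106.   50. ] [235.1 222.9  74.   39. ] [ 598.5 -124.4   78.3] gap 1.8 stand 30.0 -142.2
bottle cap 437.21004566210047 235.7123287671233 219
bottle cap 437.2485549132948 235.52023121387282 173
```

Left cap is partly hidden by the tab in the scene view, so its blob is unusable. I'll measure the column's silhouette edges along its length instead.

```bash
python3 - <<'E'
from h import *
from scipy.ndimage import map_coordinates
th=np.radians(6.4);X=np.array([np.cos(th),np.sin(th),0]);Y=np.array([-np.sin(th),np.cos(th),0]);O=np.array([552.8,13.6,0])
for n,im in (('top',np.load('top2.npy')),('scene',np.load('s6.npy'))):
    m=manip.camera_model(n); g=cv2.GaussianBlur(im,(3,3),0).astype(float).mean(2); C=np.array(m['extrinsics'])[:3,3]
    for y in (-85,-60,-30,0,30,60,80):
        A=O+30*X+y*Y+[0,0,80]; v=A-C; v/=np.linalg.norm(v); p=np.cross(v,Y); p/=np.linalg.norm(p); off=np.arange(-32,32.1,.5)
        px=np.array([proj(m,A+k*p) for k in off]); pr=map_coordinates(g,[px[:,1],px[:,0]],order=1); d=np.abs(np.gradient(pr,off))
        lo=np.abs(off+20)<7; hi=np.abs(off-20)<7
        print(n,y,'edges',off[lo][d[lo].argmax()],d[lo].max().round(1),off[hi][d[hi].argmax()],d[hi].max().round(1),'p',p.round(2))
E
```

```text
top -85 edges -19.5 10.6 16.0 8.4 p [0.99 0.11 0.07]
top -60 edges -19.0 8.9 17.0 8.7 p [0.99 0.11 0.07]
top -30 edges -19.5 13.3 15.5 9.8 p [0.99 0.11 0.07]
top 0 edges -19.0 10.8 16.5 9.2 p [0.99 0.11 0.07]
top 30 edges -21.0 16.3 16.5 9.3 p [0.99 0.11 0.07]
top 60 edges -20.0 15.4 17.0 9.2 p [0.99 0.11 0.07]
top 80 edges -22.5 11.7 17.0 9.2 p [0.99 0.11 0.07]
scene -85 edges -25.5 6.9 19.5 4.3 p [ 0.71  0.08 -0.7 ]
scene -60 edges -21.0 16.2 20.0 4.1 p [ 0.71  0.08 -0.7 ]
scene -30 edges -21.0 15.0 26.0 9.1 p [ 0.71  0.08 -0.7 ]
scene 0 edges -21.0 14.8 17.5 4.3 p [ 0.71  0.08 -0.7 ]
scene 30 edges -22.0 12.7 17.5 4.0 p [ 0.71  0.08 -0.7 ]
scene 60 edges -20.5 8.9 26.5 6.8 p [ 0.71  0.08 -0.7 ]
scene 80 edges -21.0 8.9 20.5 7.8 p [ 0.71  0.08 -0.7 ]
```

The silhouette is straight along the whole length and puts the axis at about 80 mm. It is level within about 1 mm, so the column is seated in both notches. Handing in.

```bash
python3 -c "
from rig import manip
o=manip.get_obs(); print(o['time'],o['contact_force'].round(1)); print(manip.sign_off())"
```

```text
16.6 [-0.4  1.3 -0.9]
the job is handed in; nothing more can be done
None
```

The column now lies in both notched saddles and sits level. I handed the job in at 16.6 s with the arm well clear.

**What I did:** I gripped the movable saddle's tab and slid it about 65.5 mm outwards while the column stayed on its ramp. The tab then measured stand y ≈ 113.1 mm, against ≈ 113.1–113.3 mm for the neck's middle. I then pushed the column up the ramp at about 8–16 mm/s with two open fingers, using 2–3 N, until it dropped over the crest by itself.

**Last checks:**
- **Level:** the silhouette edges in two views put the axis about 80 mm above the bench, level within about 1 mm from end to end.
- **Alignment:** both necks are over their saddles. The top view suggests the column lies about 4–5 mm towards -y relative to the fixed notch, and the movable notch is about 2 mm off its neck's middle. Both are within the 9 mm to spare.
- **Bystanders:** the tip box and beaker look unchanged in the top view. The bottle's area did change (16% of its pixels, which I put down to the arm's shadow), but its cap stayed within 0.2 pixels.

**Checks that failed or disagreed:**
- Triangulating the column's caps failed on the left, because the tab hides that cap in the scene view. It gave a false height of 96 mm, while the right cap gave 78 mm, so I used the silhouette instead.
- Two of the 14 silhouette readings on the upper and near sides were 2–5 mm off, and the weaker lower edge in the scene view was scattered, so I left it out of the height estimate.
- My estimates of the column's starting offset along y differed by about 2 mm between views.

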